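# Put the water softener back in service

## Task

With the fingertips, first push the bypass plunger (the big mushroom knob on the front of the valve block) fully home, then gently press the square key on the softener's control head right down and let it come up again. Leave the other keys, the slim drain pin and the loose things as they are: nothing is to be picked up.

Things in the scene. Friction and masses are not known exactly. Their poses are not given: they have to be found in the camera images.
- head: softener control head: black box 160 (x) x 260 (y) x 70 high, fixed to the bench; origin at the centre of its underside, z up, -x its front edge. Four white keys stand in a row along its y, 35 mm in front of its centre, at y = -90, -30, +30, +90 mm; which key is in which place varies. Display behind the keys.
- square_unit: the square key with its mount: origin on the head's face (70 mm above the bench) under the key's centre; axes as the head's
- key_square_top (a point): centre of the top face of the SQUARE key, the one to press: white cap 30 x 30, its top 14 mm above the head's face (84 mm above the bench) at rest
- key_square (a joint): how far the square key is pressed down, m: 0 at rest, stop at 0.008; spring 1.5 N at rest to 6.3 N at the stop; it comes up by itself. Counts as pressed beyond 0.005.
- key_round_top (a point): centre of the top of the round key (32 dia), to be left alone; height and travel as the square key
- key_round (a joint): how far the round key is pressed, m
- key_bar_top (a point): centre of the top of the bar key (36 along the head's x, 13 wide), to be left alone
- key_bar (a joint): how far the bar key is pressed, m
- key_cross_top (a point): centre of the top of the cross-shaped key (34 x 34, arms 12 wide), to be left alone
- key_cross (a joint): how far the cross key is pressed, m
- valve: bypass valve block: grey block 70 (x) x 200 (y) x 74 high with two brass caps on top reaching 85 mm, on a steel foot, fixed to the bench, copper pipes behind; origin at the centre of its underside, -x its front, which roughly faces the robot. Two plungers stand out of the front 45 mm above the bench, 50 mm left and right of its middle; which is on which side varies.
- bypass_face (a point): centre of the flat front face of the BYPASS plunger, the one to push: black mushroom knob 44 dia, 14 thick, axis level, 45 mm above the bench; its own +x (same as the valve's +x) is the way to push it in. Fully in, the face stands 73 mm in front of the valve's origin.
- bypass_plunger (a joint): how far the bypass plunger stands out from fully home, m: 0 home (hard stop), 0.022 to 0.032 at the start; stays where it is left, friction about 4 N
- drain_ball (a point): centre of the black ball (20 dia) on the end of the slim drain pin, 45 mm above the bench; to be left as it is, standing out
- drain_pin (a joint): how far the drain pin stands out, m; friction about 2 N
- coupling: loose bystander: short copper pipe coupling standing upright, 28 dia x 36 high, in front of the valve block; origin at the centre of its underside
- bushing: loose bystander: stepped brass bushing, 30 dia x 26 high, standing on top of the control head by the display; origin at the centre of its underside
- spray: loose bystander: green spray bottle with white trigger head, 72 dia x 214 high; origin at the centre of its underside
- grease: loose bystander: squat white jar, 60 dia x 60 high; origin at the centre of its underside
- screwdriver: loose bystander: black-handled screwdriver, 190 long, lying; origin at the middle of its length, on its underside
- wrench: loose bystander: steel wrench, 180 long, lying; origin at the middle of its length, on its underside
- tape: loose bystander: white roll of tape lying flat, 90 outside dia x 20 high; origin at the centre of its underside

How it is judged:
By the outcome, as a careful person would: the job done as asked, in the order asked, and still so for the second after the job is handed in, with the robot touching nothing.
It also fails if it takes over 48 s, if anything falls off the work surface, if the arm or the gripper's body presses on something with over 40 N, if the wrist force passes 120 N, or if a joint passes its speed limit or range.

## Robot

A 6-joint arm with a two-finger parallel gripper is mounted at the origin on the work surface. World frame = base frame: x ahead of the robot, y to its left, z up, the work surface at z = 0. Lengths are in mm, angles in rad, forces in N, time in s.
With the tool pointing down it reaches from about 425 to 950 mm from the base axis. Payload 3.5 kg.
Tool frame: the origin (TCP) lies on the centre line of the jaws, within the pads' length; the fingertips stand 8 mm ahead of it and the grasp point (between the pads) lies 11 mm behind it (r.tip_reach is the z of the fingertips in the tool frame, in mm); z points along the fingers, y is the direction in which the jaws open and shut (so a half turn about z gives the same grasp; the last joint's range is limited). The gripper opens to 85 mm and grips with 20 to 120 N. Pads are 22 mm wide; open, the fingers measure 114 mm over their backs; the gripper's body (76 mm by 85 mm) begins 54 mm behind the grasp point. The pads swing forward as they close: fully open they stand 13 mm farther back than shut.
Start: joints at [-0.15, 0.286, 1.577, -0, 1.279, -0.15], TCP at [674.986, 0.032, 239.325] pointing down, gripper open.
Joint ranges: [-2.77, 2.77], [-0.9, 2.22], [0.21, 2.48], [-1.53, 4.67], [0.24, 2.81], [-2.84, 2.84]. Speed limits (rad/s): [2.79, 2.79, 3.14, 3.14, 3.14, 3.14].

## Interface

Orientations are given as a rotation vector (axis times angle).
In Python, from plant import r, eyes, sign_off gives the robot as it stands.
- The arm moves only by the shell command python3 -m pendant 'ROWS' [OPENING] [FORCE]. ROWS is JSON, a list of rows, each an object of numbers: "tx", "ty", "tz": the shift along the tool's x, y, z in m; "spin": the turn about the tool's z in rad. A call has exactly 5 rows; each row shifts and turns the commanded pose from where the row before left it, along the tool's axes as they then stand; what a row does not reach is not made up. A row lasts 1/12 s, in which the tool goes at most 41.7 mm and 7.16 degrees, less where a joint would pass 70% of its speed; a pose out of reach is approached as far as the arm can. A call is refused whole if a number of a shift passes 0.0417 or a number of a turn 0.125, either way. A call with a gripper value outside its range is refused whole. OPENING is the opening, from 0 (shut) to 1 (fully open), set as the call begins (- or left out, the last holds). The fingers move at their own pace and stop on an object; FORCE is the grip in N (left out, the last holds). Time passes only in rows, so rows that do not move let the fingers close, or fill a call up. It gives the time, the measured TCP pose, the force and the opening at its end, in the units of the state.
- r.get_state(): the state, without advancing time (a new reading comes with each control period).
- eyes.camera(name): name is "scene" or "side" or "wrist"; returns the picture (400x640x3 uint8, blue, green, red); there is no depth.
- eyes.camera_info(name): a dict with "intrinsics" (3x3 intrinsics, pixels), "k1" (the pictures are not rectified: a ray, as slopes to the right and down, at radius r is drawn at 1 + k1 r^2 times it, then the intrinsics apply), "cam_to_world" (4x4, takes a point from camera to world coordinates). Camera axes: x right, y down, z forward; pixel columns grow to the right and rows downward; lengths in mm; the calibration is good to about 2 mm. A picture is of the moment at which its call begins: read the wrist's pose just before it. camera_info takes no time and is no camera call; for the wrist camera it gives the pose at the moment of the call.
- sign_off(): hands the job in, once; it reports no verdict.
The state is a dict: "time_s": time; "q": joint angles; "qvel": joint speeds; "joint_torque": joint torques, N m; "ee_pos": TCP position; "orientation": TCP orientation; "force": force on the tool from outside, world axes, zero at the start; "moment": the same for the moment, N m; "width": finger opening in mm.
Only numpy, scipy, OpenCV 4.12 (cv2) and the standard library are available. Lean on these libraries where they do the work, as an engineer would, in place of code of your own. Each camera call takes 0.05 s, during which the arm holds its last target. There are 200 camera calls.

## Working session

There is one attempt and no reset: what is moved stays moved. The work goes in short steps, Python scripts to look and compute and a shell command to move; the robot and the scene stay as the last step left them, time stands still between calls to the robot, and variables do not carry over. Pictures are saved under pics/ and viewed, on a budget of 10 in all, crops included, one or two more only if the job needs it, and the job is handed in when it is done.

```bash
ls; mkdir -p pics; python3 - <<'E'
from plant import r,eyes
import cv2
s=r.get_state();print(s, r.tip_reach)
for n in("scene","side"):
    i=eyes.camera_info(n);print(n,i)
    cv2.imwrite(f"pics/{n}0.png",eyes.camera(n))
E
```

```text
pics
{'time_s': 0.0, 'q': array([-1.49990402e-01,  2.87177214e-01,  1.57821447e+00,  2.75398799e-05,
        1.27860817e+00, -1.50003177e-01]), 'qvel': array([ 0.00217414,  0.00161896, -0.00233386, -0.00099252,  0.00019455,
        0.00149095]), 'joint_torque': array([-1.79628755e-04, -4.05981302e+01, -2.92628127e+01, -1.54224781e-04,
        5.81841552e-03,  3.74769741e-06]), 'ee_pos': array([6.74344814e+02, 1.41522643e-01, 2.37919182e+02]), 'orientation': array([-2.22005457e+00, -2.22006525e+00,  2.20944904e-03]), 'force': array([0.80487657, 0.09882261, 0.14701073]), 'moment': array([-0.05258141,  0.05630847, -0.03816118]), 'width': 85.39304158929079} 8.0
scene {'intrinsics': array([[367.71198264,   0.        , 318.71104872],
       [  0.        , 367.71198264, 191.65669897],
       [  0.        ,   0.        ,   1.        ]]), 'k1': 0.027081942188374133, 'cam_to_world': array([[-1.34782885e-01,  6.10345431e-01, -7.80584415e-01,
         1.48101490e+03],
       [ 9.90712608e-01,  9.72765586e-02, -9.50042037e-02,
         1.03676906e+02],
       [ 1.79471839e-02, -7.86139762e-01, -6.17788129e-01,
         8.14433362e+02],
       [ 0.00000000e+00,  0.00000000e+00,  0.00000000e+00,
         1.00000000e+00]])}
side {'intrinsics': array([[448.0483804 ,   0.        , 322.22526684],
       [  0.        , 448.0483804 , 204.57948919],
       [  0.        ,   0.        ,   1.        ]]), 'k1': -0.057638381106070856, 'cam_to_world': array([[-8.63869825e-01, -2.82292929e-01,  4.17180570e-01,
         3.15467914e+01],
       [-5.03715104e-01,  4.83898117e-01, -7.15621203e-01,
         8.85101697e+02],
       [ 1.41912871e-04, -8.28343718e-01, -5.60220194e-01,
         7.73482949e+02],
       [ 0.00000000e+00,  0.00000000e+00,  0.00000000e+00,
         1.00000000e+00]])}
```

View pics/scene0.png

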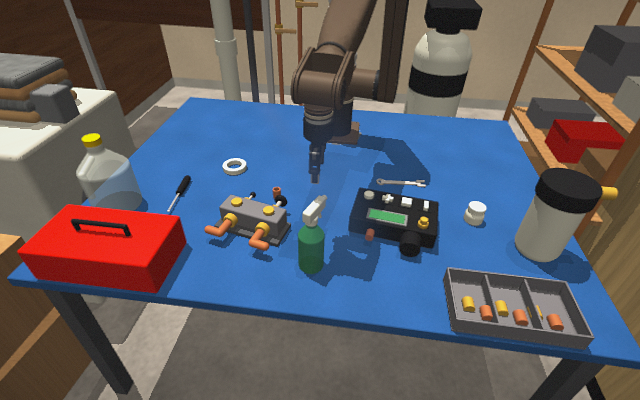

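View pics/side0.png

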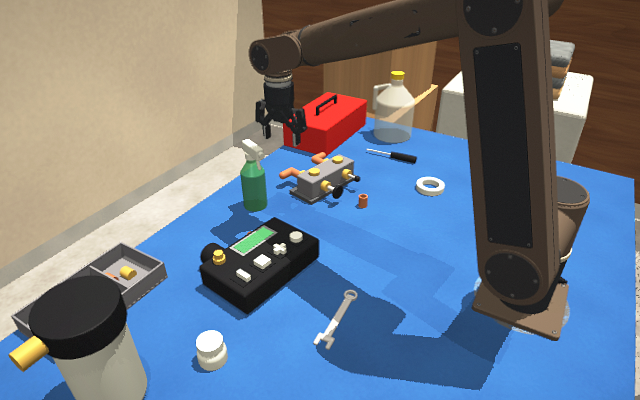

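The scene picture shows the head right of centre (keys around (369-427,195-206)), the valve at (255,215), the knob near (281,201) and the coupling at (277,191). The side picture shows the keys round (295,237), cross (279,248), square (262,262) and bar (243,275), plus the knob (338,192), ball (357,179) and coupling (363,201). I'll zoom both for exact pixels.

```bash
cat > h.py <<'E'
import numpy as np,cv2
from plant import r,eyes
def ray(i,px):
    p=cv2.undistortPoints(np.array([[px]],float),i["intrinsics"],np.array([i["k1"],0,0,0,0.]))[0,0]
    T=i["cam_to_world"];return T[:3,3],T[:3,:3]@np.array([p[0],p[1],1])
def onz(i,px,z):
    o,d=ray(i,px);return (o+d*(z-o[2])/d[2]).round(1)
def tri(i,a,j,b):
    o,d=ray(i,a);p,e=ray(j,b);s=np.linalg.lstsq(np.c_[d,-e],p-o,rcond=None)[0]
    A=o+d*s[0];B=p+e*s[1];return ((A+B)/2).round(1),np.linalg.norm(A-B).round(1)
def proj(i,P):
    T=np.linalg.inv(i["cam_to_world"]);return cv2.projectPoints(np.array([P],float),cv2.Rodrigues(T[:3,:3])[0],T[:3,3],i["intrinsics"],np.array([i["k1"],0,0,0,0.]))[0][0,0].round(1)
E
python3 - <<'E'
from h import *
S=cv2.imread("pics/scene0.png");D=cv2.imread("pics/side0.png")
a=cv2.resize(S[175:265,200:445],None,fx=3.2,fy=3.2,interpolation=cv2.INTER_CUBIC)
b=cv2.resize(D[145:315,190:390],None,fx=3.2,fy=3.2,interpolation=cv2.INTER_CUBIC)
cv2.imwrite("pics/a.png",a);cv2.imwrite("pics/b.png",b)
# white / yellow blobs in both
for n,I,(x0,y0,x1,y1) in(("scene",S,(200,175,445,265)),("side",D,(190,145,390,315))):
    i=eyes.camera_info(n);h=cv2.cvtColor(I,cv2.COLOR_BGR2HSV)
    for c,lo,hi,z in(("white",(0,0,140),(179,60,255),84),("yel",(18,120,90),(32,255,255),85),("cop",(5,110,60),(15,255,255),36)):
        m=np.zeros(h.shape[:2],np.uint8);m[y0:y1,x0:x1]=cv2.inRange(h,lo,hi)[y0:y1,x0:x1]
        k,_,st,ce=cv2.connectedComponentsWithStats(m)
        for s,q in zip(st[1:],ce[1:]):
            if s[4]>12: print(n,c,s,q.round(1),onz(i,q,z))
E
```

```text
scene white [381 180  45   7 127] [405.6 182.1] [461.2 271.4  84. ]
scene white [364 191  10   6  44] [368.6 193.4] [541.8 150.6  84. ]
scene white [220 195  65  28 693] [252.7 208.4] [ 670.8 -194.6   84. ]
scene white [303 195  23  22 204] [313.5 205.7] [629.5 -15.2  84. ]
scene white [383 194  11   9  49] [387.5 197.3] [552.4 210.6  84. ]
scene white [402 197  10   8  70] [406.4 200.5] [559.3 269.2  84. ]
scene white [276 201   5   5  18] [278.1 202.9] [ 633.4 -124.8   84. ]
scene white [424 201   5   8  39] [425.9 204.4] [569.1 328.2  84. ]
scene white [383 210  16   4  16] [390.5 211.9] [621.8 218.7  84. ]
scene white [377 215  30  11  59] [396.2 220.9] [659.8 234.4  84. ]
scene yel [231 198  11   9  78] [236.  201.7] [ 648.8 -253.4   85. ]
scene yel [263 206  11  10  86] [268.1 210.1] [ 672.1 -146.7   85. ]
scene yel [223 213  15  15 108] [230.6 218.3] [ 724.5 -245.4   85. ]
scene yel [418 216  11  13 111] [423.1 222. ] [653.7 312.   85. ]
scene yel [255 222  15  15 114] [262.9 227.3] [ 747.  -143.4   85. ]
scene cop [273 187   7  11  55] [276.  191.2] [ 517.8 -160.6   36. ]
sce
[... 783 characters left out ...]
61.8 261. ] [548.3 276.9  84. ]
side white [236 269  15  13 112] [243.2 274.7] [556.5 335.3  84. ]
side white [335 290  23  25 203] [345.6 302.1] [320.2 293.   84. ]
side yel [333 156  10   8  58] [337.3 159.6] [ 632.9 -242.5   85. ]
side yel [309 168  11   8  69] [313.7 171.7] [ 658.  -137.2   85. ]
side yel [342 169  10  10  70] [345.9 173.2] [ 568. -179.   85.]
side yel [321 180  10  11  69] [324.7 185. ] [589.7 -86.5  85. ]
side yel [212 249  14  16 171] [218.6 257. ] [643.6 317.8  85. ]
side cop [312 152  14  12 107] [318.5 157.6] [ 738.9 -302.3   36. ]
side cop [280 168  19  11 122] [288.9 172.8] [ 768.9 -162.7   36. ]
side cop [359 194   8  14 104] [362.5 200.5] [ 488.1 -136.2   36. ]
```

View pics/b.png

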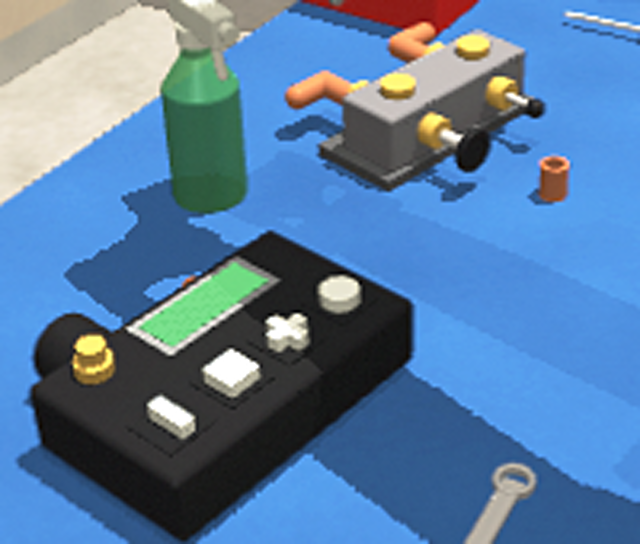

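View pics/a.png

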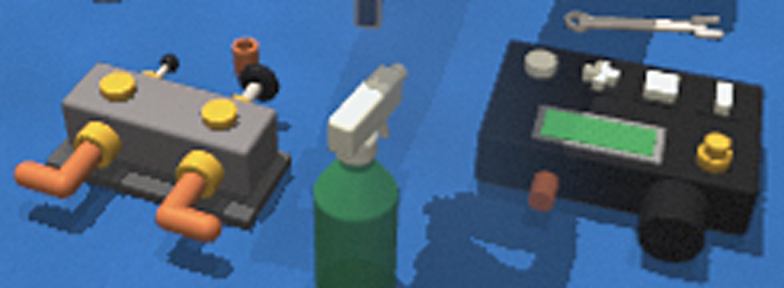

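```bash
python3 - <<'E'
from h import *
A=eyes.camera_info("scene");B=eyes.camera_info("side")
S=cv2.imread("pics/scene0.png");D=cv2.imread("pics/side0.png")
def dark(I,x0,y0,x1,y1):
    m=(I[y0:y1,x0:x1].max(2)<60).astype(np.uint8);k,_,st,ce=cv2.connectedComponentsWithStats(m)
    return [(s[:4]+[x0,y0,0,0],s[4],(c+[x0,y0]).round(1)) for s,c in zip(st[1:],ce[1:]) if s[4]>5]
print(dark(S,240,190,292,212),dark(D,328,170,366,202))
print("coupling",tri(A,(276,190.5),B,(362.5,200.5)))
print("knob",tri(A,(280.6,200.6),B,(337.2,191.9)),"ball",tri(A,(252.5,194.7),B,(357.3,178.6)))
for n,a,b in(("sq",(406.4,200.5),(261.8,261)),("cross",(387.5,197.3),(279.2,248.4)),("bar",(425.9,204.4),(243.2,274.7)),("round",(368.6,194.5),(295.7,236.2)),("cap1",(236,201.7),(337.3,159.6)),("cap2",(268.1,210.1),(313.7,171.7)),("bushing",(423,222),(218.6,257))): print(n,tri(A,a,B,b))
E
```

```text
[(array([251, 193,   5,   4]), np.int32(12), array([253.1, 194.3])), (array([275, 195,  12,  12]), np.int32(78), array([281. , 199.9]))] [(array([328, 177,  31,  21]), np.int32(150), array([341. , 188.1]))]
coupling (array([ 498.2, -164. ,   19.8]), np.float64(6.9))
knob (array([ 571.8, -132.4,   41.7]), np.float64(0.4)) ball (array([ 554.4, -232.8,   41.4]), np.float64(1.8))
sq (array([552.6, 270.9,  78.2]), np.float64(1.4))
cross (array([544.5, 211.8,  77.4]), np.float64(0.9))
bar (array([561.4, 330.1,  77.7]), np.float64(0.3))
round (array([537. , 151.1,  76.1]), np.float64(0.7))
cap1 (array([ 640.1, -257. ,   76.6]), np.float64(1.0))
cap2 (array([ 664.6, -148.8,   77.7]), np.float64(0.9))
bushing (array([648.1, 313.4,  80. ]), np.float64(0.4))
```

```bash
python3 -m pendant '[{"tx":-0.023,"ty":-0.031},{"tx":-0.023,"ty":-0.031},{"tx":-0.023,"ty":-0.031},{"tx":-0.023,"ty":-0.031},{"tx":-0.023,"ty":-0.031}]' 0
python3 -m pendant '[{"spin":-0.1226},{"spin":-0.1226},{"spin":-0.1226},{"spin":-0.1226},{"spin":-0.1226}]'
python3 -m pendant '[{"spin":-0.1226},{"spin":-0.1226},{"spin":-0.1226},{"spin":-0.1226},{"spin":-0.1226}]'
python3 -m pendant '[{"spin":-0.1226},{"tz":0.03},{"tz":0.03},{},{}]'
python3 - <<'E'
from h import *
s=r.get_state();i=eyes.camera_info("wrist");cv2.imwrite("pics/w1.png",eyes.camera("wrist"))
R=cv2.Rodrigues(s["orientation"])[0];print(s["time_s"],s["ee_pos"],s["width"],"\n",R.round(3),i)
for P in((572,-132,45),(498,-158,36),(640,-252,85),(664,-145,85)):print(P,proj(i,P))
E
```

```text
0.1 [6.74407272e+02 9.75854845e-02 2.38080086e+02] 85.5652416977064 
 [[ 0.     1.    -0.002]
 [ 1.    -0.     0.   ]
 [ 0.    -0.002 -1.   ]] {'intrinsics': array([[289.01242594,   0.        , 324.09523186],
       [  0.        , 289.01242594, 202.05951065],
       [  0.        ,   0.        ,   1.        ]]), 'k1': 0.01734247569869696, 'cam_to_world': array([[ 9.99997216e-01, -1.05813211e-04, -2.35723591e-03,
         6.75738824e+02],
       [-7.68020852e-04, -9.59191439e-01, -2.82756420e-01,
         7.18665781e+01],
       [-2.23112114e-03,  2.82757443e-01, -9.59188850e-01,
         3.73212828e+02],
       [ 0.00000000e+00,  0.00000000e+00,  0.00000000e+00,
         1.00000000e+00]])}
(572, -132, 45) [244.1 281.9]
(498, -158, 36) [192.  295.6]
(640, -252, 85) [296.5 383.2]
(664, -145, 85) [314.7 310.6]validation failed for argument at $[0]...
validation failed for argument at $[0]...
validation failed for argument at $[0]...
validation failed for argument at $[0]...
```

View pics/w1.png

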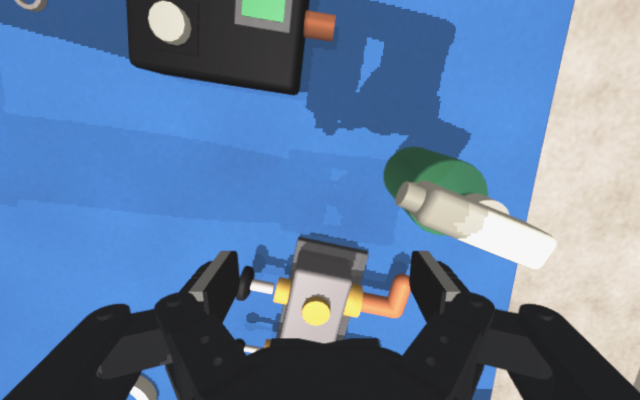

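The calls were refused, presumably because each row needs all four numbers. The picture, taken from the start pose, still helps: the knob is at about (246,283) against a predicted (244,282), and the cap is at (316,313) against (315,311). The triangulation holds.

```bash
python3 -m pendant '[{"tx":-0.023,"ty":-0.031,"tz":0,"spin":0},{"tx":-0.023,"ty":-0.031,"tz":0,"spin":0},{"tx":-0.023,"ty":-0.031,"tz":0,"spin":0},{"tx":-0.023,"ty":-0.031,"tz":0,"spin":0},{"tx":-0.023,"ty":-0.031,"tz":0,"spin":0}]' 0 &&
python3 -m pendant '[{"tx":0,"ty":0,"tz":0,"spin":-0.1226},{"tx":0,"ty":0,"tz":0,"spin":-0.1226},{"tx":0,"ty":0,"tz":0,"spin":-0.1226},{"tx":0,"ty":0,"tz":0,"spin":-0.1226},{"tx":0,"ty":0,"tz":0,"spin":-0.1226}]' &&
python3 -m pendant '[{"tx":0,"ty":0,"tz":0,"spin":-0.1226},{"tx":0,"ty":0,"tz":0,"spin":-0.1226},{"tx":0,"ty":0,"tz":0,"spin":-0.1226},{"tx":0,"ty":0,"tz":0,"spin":-0.1226},{"tx":0,"ty":0,"tz":0,"spin":-0.1226}]' &&
python3 -m pendant '[{"tx":0,"ty":0,"tz":0,"spin":-0.1226},{"tx":0,"ty":0,"tz":0.03,"spin":0},{"tx":0,"ty":0,"tz":0.03,"spin":0},{"tx":0,"ty":0,"tz":0,"spin":0},{"tx":0,"ty":0,"tz":0,"spin":0}]'
python3 - <<'E'
from h import *
s=r.get_state();i=eyes.camera_info("wrist");cv2.imwrite("pics/w2.png",eyes.camera("wrist"))
R=cv2.Rodrigues(s["orientation"])[0];print(s["time_s"],s["ee_pos"],s["width"],"\n",R.round(3))
for P in((572,-132,45),(498,-158,36),(640,-252,85),(664,-145,85)):print(P,proj(i,P))
np.save("w2.npy",np.array([i],dtype=object),allow_pickle=True)
E
```

```text
time_s: 0.57
ee_pos: [518.2, -115.5, 238.7]
orientation: [-2.22, -2.222, 0.001]
force: [0.3, -1.2, 0.5]
width: 25.3
time_s: 0.98
ee_pos: [519.6, -115.0, 239.0]
orientation: [-1.44, -2.792, 0.0]
force: [-0.8, -0.3, -0.4]
width: 0.0
time_s: 1.4
ee_pos: [519.7, -114.8, 238.9]
orientation: [-0.529, -3.096, -0.0]
force: [0.1, 0.4, 0.1]
width: 0.1
time_s: 1.82
ee_pos: [518.5, -114.4, 177.4]
orientation: [-0.348, -3.117, -0.002]
force: [0.9, -0.0, 0.4]
width: 0.2
1.8167 [ 518.54775815 -114.36600643  177.44551039] 0.1718162644175147 
 [[-0.975  0.22  -0.005]
 [ 0.22   0.975  0.002]
 [ 0.005  0.001 -1.   ]]
(572, -132, 45) [318.7 248.3]
(498, -158, 36) [275.8 182.1]
(640, -252, 85) [212.2 355.2]
(664, -145, 85) [326.4 354.5]
```

View pics/w2.png

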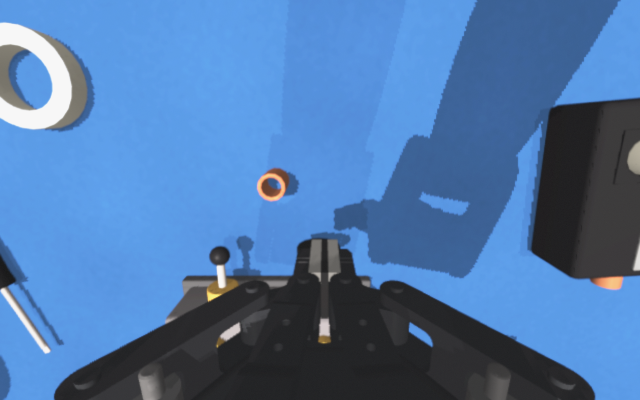

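Fingers shut in front of the knob: tips at about (325,245), ball at (220,256), coupling top at (273,186) against a predicted (276,182). The knob is hidden behind the fingers.

```bash
python3 - <<'E'
from h import *
i=np.load("w2.npy",allow_pickle=True)[0]
b=onz(i,(220,256),45);c=onz(i,(273,186),36);print("ball",b,"coupling",c)
yv=np.array([.221,.975]);xv=np.array([.975,-.221])
k=np.array([663,-150.]) # foot of plunger axis est.
e=np.array([518.5,-114.4])
for n,p in(("ball",b[:2]),("coup",c[:2]),("knob tri",np.array([572,-132.]))):
    print(n,"ahead",((p-e)@xv).round(1),"left",((p-e)@yv).round(1))
E
```

```text
ball [ 558.  -231.7   45. ] coupling [ 501.2 -161.7   36. ]
ball ahead 64.4 left -105.6
coup ahead -6.4 left -49.9
knob tri ahead 56.1 left -5.3
```

```bash
python3 -m pendant '[{"tx":0,"ty":-0.005,"tz":0.034,"spin":0},{"tx":0,"ty":0,"tz":0.034,"spin":0},{"tx":0,"ty":0,"tz":0.034,"spin":0},{"tx":0,"ty":0,"tz":0.034,"spin":0},{"tx":0,"ty":0,"tz":0,"spin":0}]' &&
python3 -m pendant '[{"tx":-0.005,"ty":0,"tz":0,"spin":0},{"tx":-0.005,"ty":0,"tz":0,"spin":0},{"tx":-0.005,"ty":0,"tz":0,"spin":0},{"tx":-0.005,"ty":0,"tz":0,"spin":0},{"tx":-0.005,"ty":0,"tz":0,"spin":0}]'
python3 - <<'E'
from h import *
I=eyes.camera("side");cv2.imwrite("pics/s3.png",cv2.resize(I[120:230,270:430],None,fx=4,fy=4,interpolation=cv2.INTER_CUBIC))
E
```

```text
time_s: 2.28
ee_pos: [515.5, -118.5, 38.7]
orientation: [-0.348, -3.113, -0.005]
force: [-2.2, 0.0, -0.3]
width: 0.2
time_s: 2.7
ee_pos: [545.5, -126.1, 45.8]
orientation: [0.348, 3.118, -0.002]
force: [0.2, -0.5, 0.1]
width: -0.1
```

View pics/s3.png

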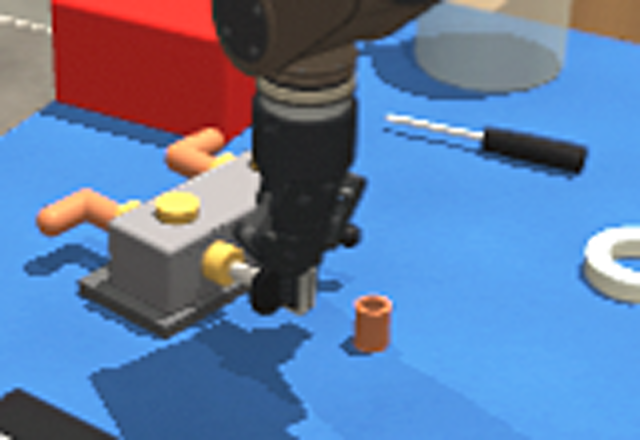

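The picture shows the fingertips just in front of the knob (about (265,290) in the crop), well clear of the coupling. Now I push on.

```bash
python3 -m pendant '[{"tx":-0.003,"ty":0,"tz":0,"spin":0},{"tx":-0.003,"ty":0,"tz":0,"spin":0},{"tx":-0.003,"ty":0,"tz":0,"spin":0},{"tx":-0.003,"ty":0,"tz":0,"spin":0},{"tx":-0.003,"ty":0,"tz":0,"spin":0}]' &&
python3 -m pendant '[{"tx":-0.003,"ty":0,"tz":0,"spin":0},{"tx":-0.003,"ty":0,"tz":0,"spin":0},{"tx":-0.003,"ty":0,"tz":0,"spin":0},{"tx":0,"ty":0,"tz":0,"spin":0},{"tx":0,"ty":0,"tz":0,"spin":0}]'
```

```text
time_s: 3.17
ee_pos: [557.3, -128.5, 43.1]
orientation: [-0.348, -3.119, -0.001]
force: [-4.5, 1.9, 3.5]
width: -0.1
time_s: 3.58
ee_pos: [566.8, -130.6, 43.1]
orientation: [0.348, 3.122, 0.0]
force: [-3.0, -0.2, 1.5]
width: -0.3
```

Contact, with about 4 N of friction. I carry on to the stop in small rows.

```bash
python3 -m pendant '[{"tx":-0.002,"ty":0,"tz":0,"spin":0},{"tx":-0.002,"ty":0,"tz":0,"spin":0},{"tx":-0.002,"ty":0,"tz":0,"spin":0},{"tx":-0.002,"ty":0,"tz":0,"spin":0},{"tx":0,"ty":0,"tz":0,"spin":0}]' &&
python3 -m pendant '[{"tx":-0.002,"ty":0,"tz":0,"spin":0},{"tx":-0.002,"ty":0,"tz":0,"spin":0},{"tx":-0.001,"ty":0,"tz":0,"spin":0},{"tx":0,"ty":0,"tz":0,"spin":0},{"tx":0,"ty":0,"tz":0,"spin":0}]'
```

```text
time_s: 4.0
ee_pos: [574.7, -132.5, 43.1]
orientation: [0.348, 3.122, 0.0]
force: [-3.0, 0.7, 1.2]
width: -0.2
time_s: 4.42
ee_pos: [579.6, -133.5, 43.1]
orientation: [0.348, 3.122, -0.0]
force: [-3.0, -0.1, 0.0]
width: 0.0
```

```bash
python3 -m pendant '[{"tx":-0.002,"ty":0,"tz":0,"spin":0},{"tx":-0.002,"ty":0,"tz":0,"spin":0},{"tx":0,"ty":0,"tz":0,"spin":0},{"tx":0,"ty":0,"tz":0,"spin":0},{"tx":0,"ty":0,"tz":0,"spin":0}]'
```

```text
time_s: 4.83
ee_pos: [581.3, -133.9, 43.1]
orientation: [-0.347, -3.116, -0.001]
force: [-11.0, 0.9, 4.3]
width: 0.0
```

```bash
python3 -m pendant '[{"tx":-0.002,"ty":0,"tz":0,"spin":0},{"tx":-0.002,"ty":0,"tz":0,"spin":0},{"tx":0,"ty":0,"tz":0,"spin":0},{"tx":0,"ty":0,"tz":0,"spin":0},{"tx":0,"ty":0,"tz":0,"spin":0}]'
```

```text
time_s: 5.25
ee_pos: [581.2, -133.9, 43.0]
orientation: [-0.344, -3.104, -0.004]
force: [-22.5, 2.9, 15.4]
width: 0.0
```

Hard stop reached: the TCP no longer moves while the force rises to 22 N, and it stopped at (581,-134) against a predicted (581,-132). I back off, lift and go towards the head.

```bash
python3 -m pendant '[{"tx":0.015,"ty":0,"tz":0,"spin":0},{"tx":0.02,"ty":0,"tz":0,"spin":0},{"tx":0.01,"ty":0,"tz":-0.02,"spin":0},{"tx":0,"ty":0,"tz":-0.04,"spin":0},{"tx":0,"ty":0,"tz":-0.04,"spin":0}]' &&
python3 -m pendant '[{"tx":0,"ty":0,"tz":-0.04,"spin":0},{"tx":0,"ty":0,"tz":0,"spin":0},{"tx":0.008,"ty":0.039,"tz":0,"spin":0},{"tx":0.008,"ty":0.039,"tz":0,"spin":0},{"tx":0.008,"ty":0.039,"tz":0,"spin":0}]' &&
python3 -m pendant '[{"tx":0.008,"ty":0.039,"tz":0,"spin":0},{"tx":0.008,"ty":0.039,"tz":0,"spin":0},{"tx":0.008,"ty":0.039,"tz":0,"spin":0},{"tx":0.008,"ty":0.039,"tz":0,"spin":0},{"tx":0.008,"ty":0.039,"tz":0,"spin":-0.074}]' &&
python3 -m pendant '[{"tx":0,"ty":0,"tz":0,"spin":0},{"tx":0,"ty":0,"tz":0,"spin":0},{"tx":0,"ty":0,"tz":0,"spin":0},{"tx":0,"ty":0,"tz":0,"spin":0},{"tx":0,"ty":0,"tz":0,"spin":0}]'
python3 - <<'E'
from h import *
s=r.get_state();i=eyes.camera_info("wrist");I=eyes.camera("wrist");cv2.imwrite("pics/w4.png",I)
I2=eyes.camera("side");cv2.imwrite("pics/s4.png",I2[100:330,180:460])
print(s["time_s"],s["ee_pos"],s["force"])
h=cv2.cvtColor(I,cv2.COLOR_BGR2HSV);k,_,st,ce=cv2.connectedComponentsWithStats(cv2.inRange(h,(0,0,140),(179,60,255)))
for a,c in zip(st[1:],ce[1:]):
    if 150<a[4]<4000: print(a,c.round(1),onz(i,c,84))
for P in((554,271,84),(581,-132,45)):print(P,proj(i,P))
cv2.imwrite("pics/w4s.png",cv2.vconcat([cv2.resize(I,(480,300)),cv2.resize(I2[130:230,290:450],(480,300),interpolation=cv2.INTER_CUBIC)]))
E
```

```text
time_s: 5.67
ee_pos: [542.9, -124.9, 143.3]
orientation: [0.349, 3.122, 0.001]
force: [1.3, -1.4, 0.1]
width: -0.3
time_s: 6.08
ee_pos: [547.5, -5.3, 184.9]
orientation: [0.351, 3.115, 0.001]
force: [0.6, -0.9, 0.6]
width: 0.3
time_s: 6.5
ee_pos: [551.0, 195.7, 184.5]
orientation: [0.231, 3.128, 0.003]
force: [-0.2, -0.2, 0.5]
width: 0.1
time_s: 6.92
ee_pos: [550.2, 191.9, 183.5]
orientation: [0.236, 3.132, 0.0]
force: [0.2, -0.2, 0.3]
width: 0.0
6.9167 [550.1809849  191.91578009 183.49828442] [ 0.24278873 -0.19396377  0.27098572]
[ 586   74   54   65 2868] [616.  108.5] [508.7 422.3  84. ]
[473 172  28  43 938] [486.2 192.6] [560.7 326.9  84. ]
[ 255  175   39   40 1221] [274.4 194.6] [535.8 151.8  84. ]
[ 325  174   41   41 1057] [344.8 194.2] [544.3 210.3  84. ]
[ 396  176   41   37 1391] [415.4 193.8] [552.9 268.8  84. ]
[350 250  69  37 566] [395.7 259.1] [611.  247.6  84. ]
[ 75 290  30  10 164] [ 90.6 292.9] [602.4 -33.4  84. ]
[504 319 136  16 180] [571.3 326.4] [706.  406.2  84. ]
[   0  325   63   66 2455] [ 33.6 353.5] [ 658.4 -111.7   84. ]
[ 553  351   87   38 1377] [611.1 364.3] [756.5 447.3  84. ]
[139 375  18  25 347] [147.6 387.5] [717.8 -17.1  84. ]
(554, 271, 84) [418.1 194.6]
(581, -132, 45) [ 19.3 266.3]
```

View pics/w4s.png

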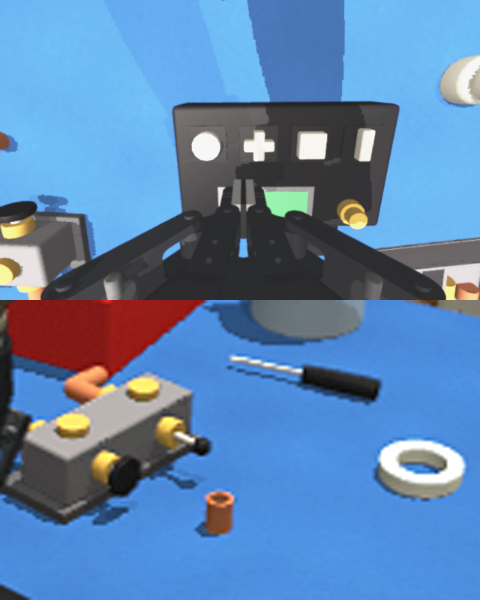

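The top half of the picture is the wrist view. The keys, in full-picture pixels, are round (274,195), cross (345,194), square (415,194) and bar (486,193), so the square's top is at (553,269). The lower half shows the knob close to its collar, with the drain pin still out and the coupling standing. From the TCP the remaining shift is tx +8.7 mm, ty +77 mm.

```bash
python3 -m pendant '[{"tx":0.0044,"ty":0.0385,"tz":0,"spin":0},{"tx":0.0044,"ty":0.0385,"tz":0,"spin":0},{"tx":0,"ty":0,"tz":0.035,"spin":0},{"tx":0,"ty":0,"tz":0.035,"spin":0},{"tx":0,"ty":0,"tz":0.008,"spin":0}]' &&
python3 -m pendant '[{"tx":0,"ty":0,"tz":0,"spin":0},{"tx":0,"ty":0,"tz":0,"spin":0},{"tx":0,"ty":0,"tz":0.003,"spin":0},{"tx":0,"ty":0,"tz":0.003,"spin":0},{"tx":0,"ty":0,"tz":0,"spin":0}]'
```

```text
time_s: 7.43
ee_pos: [548.8, 269.3, 99.4]
orientation: [-0.232, -3.124, 0.006]
force: [-0.3, -0.2, -1.6]
width: 0.0
time_s: 7.85
ee_pos: [553.2, 270.4, 100.7]
orientation: [0.233, 3.131, 0.001]
force: [-0.6, -0.1, 1.2]
width: -0.1
```

```bash
python3 -m pendant '[{"tx":0,"ty":0,"tz":0.002,"spin":0},{"tx":0,"ty":0,"tz":0.002,"spin":0},{"tx":0,"ty":0,"tz":0.002,"spin":0},{"tx":0,"ty":0,"tz":0.002,"spin":0},{"tx":0,"ty":0,"tz":0,"spin":0}]' &&
python3 -m pendant '[{"tx":0,"ty":0,"tz":0.002,"spin":0},{"tx":0,"ty":0,"tz":0.001,"spin":0},{"tx":0,"ty":0,"tz":0.001,"spin":0},{"tx":0,"ty":0,"tz":0,"spin":0},{"tx":0,"ty":0,"tz":0,"spin":0}]'
```

```text
time_s: 8.27
ee_pos: [552.3, 270.6, 91.2]
orientation: [0.232, 3.133, 0.0]
force: [-0.2, 0.3, 2.1]
width: -0.3
time_s: 8.68
ee_pos: [552.4, 270.6, 87.7]
orientation: [0.233, 3.133, 0.0]
force: [-2.0, -0.4, 3.9]
width: -0.0
```

```bash
python3 -m pendant '[{"tx":0,"ty":0,"tz":0.001,"spin":0},{"tx":0,"ty":0,"tz":0.001,"spin":0},{"tx":0,"ty":0,"tz":0.001,"spin":0},{"tx":0,"ty":0,"tz":0,"spin":0},{"tx":0,"ty":0,"tz":0,"spin":0}]' &&
python3 -m pendant '[{"tx":0,"ty":0,"tz":0.001,"spin":0},{"tx":0,"ty":0,"tz":0,"spin":0},{"tx":0,"ty":0,"tz":0,"spin":0},{"tx":0,"ty":0,"tz":0,"spin":0},{"tx":0,"ty":0,"tz":0,"spin":0}]'
```

```text
time_s: 9.1
ee_pos: [552.4, 270.6, 84.7]
orientation: [0.232, 3.133, 0.0]
force: [-1.3, -1.7, 5.5]
width: 0.1
time_s: 9.52
ee_pos: [552.5, 270.6, 84.1]
orientation: [0.232, 3.133, 0.0]
force: [-2.4, -0.2, 6.6]
width: 0.3
```

```bash
python3 -m pendant '[{"tx":0,"ty":0,"tz":0.001,"spin":0},{"tx":0,"ty":0,"tz":0.0005,"spin":0},{"tx":0,"ty":0,"tz":0,"spin":0},{"tx":0,"ty":0,"tz":0,"spin":0},{"tx":0,"ty":0,"tz":0,"spin":0}]'
```

```text
time_s: 9.93
ee_pos: [552.5, 270.6, 84.0]
orientation: [-0.232, -3.133, 0.0]
force: [-5.4, -2.2, 12.8]
width: 0.2
```

On the stop (84.0 mm, no further travel, force up to 12.8 N). I lift straight up and check.

```bash
python3 -m pendant '[{"tx":0,"ty":0,"tz":-0.005,"spin":0},{"tx":0,"ty":0,"tz":-0.01,"spin":0},{"tx":0,"ty":0,"tz":-0.03,"spin":0},{"tx":0,"ty":0,"tz":-0.04,"spin":0},{"tx":0,"ty":0,"tz":-0.04,"spin":0}]' &&
python3 -m pendant '[{"tx":0.02,"ty":-0.03,"tz":0,"spin":0},{"tx":0.02,"ty":-0.03,"tz":0,"spin":0},{"tx":0,"ty":-0.03,"tz":0,"spin":0},{"tx":0,"ty":0,"tz":0,"spin":0},{"tx":0,"ty":0,"tz":0,"spin":0}]'
python3 - <<'E'
from h import *
I=eyes.camera("side");J=eyes.camera("scene")
cv2.imwrite("pics/f.png",cv2.vconcat([cv2.resize(I[145:315,190:460],(540,340),interpolation=cv2.INTER_CUBIC),cv2.resize(J[175:265,200:445],(540,200),interpolation=cv2.INTER_CUBIC)]))
i=eyes.camera_info("side");h=cv2.cvtColor(I,cv2.COLOR_BGR2HSV);k,_,st,ce=cv2.connectedComponentsWithStats(cv2.inRange(h,(0,0,140),(179,60,255)))
for a,c in zip(st[1:],ce[1:]):
    if 60<a[4]<300 and 230<a[0]<300 and a[1]>200: print(a,c.round(1))
A=I[170:205,325:372].max(2)<60;print("dark knob px",(np.argwhere(A).mean(0)+[170,325]).round(1))
E
```

```text
time_s: 10.35
ee_pos: [550.9, 270.1, 205.9]
orientation: [-0.232, -3.129, 0.002]
force: [1.4, 0.3, 0.4]
width: 0.2
time_s: 10.77
ee_pos: [499.0, 186.5, 206.5]
orientation: [-0.236, -3.133, -0.0]
force: [-0.4, 0.1, 0.8]
width: 0.3
[289 231  14  11 115] [295.8 235.9]
[274 243  12  12  79] [278.9 247.3]
[254 254  17  15 130] [261.2 260.4]
[237 269  14  13  79] [243.2 274.4]
dark knob px [186.1 337. ]
```

View pics/f.png

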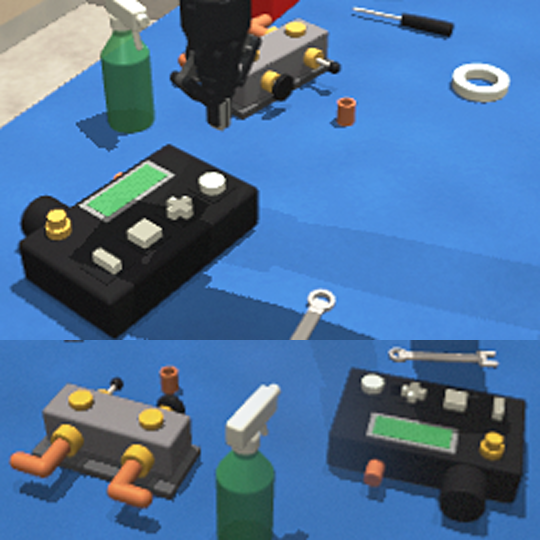

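The knob is pushed in close to its collar, all four keys are back at their first pixel heights (square at (261,260) as before), and the loose things are where they were. The robot is touching nothing, so I hand in.

```bash
python3 -c "
from plant import sign_off;print(sign_off())"
```

```text
the job is handed in; nothing more can be done
None
```

The job is done and handed in at about 10.9 s on the robot's clock. No verdict came back.

- **Bypass plunger:** I pushed it in first with the closed fingertips until it would go no further. The force rose from about 3 N to about 22 N along the push axis with no further movement. The TCP stopped at (581, -134) mm, against (581, -132) worked out from the pictures.
- **Square key:** I then pressed it to its stop, about 8 mm down. The vertical force was about 6.6 N there and reached 12.8 N when I eased on to confirm the stop. Then I lifted clear.
- **Last checks:** the final pictures show the knob in and the drain pin still standing out. All four keys are up within a pixel of their first image positions, and the loose things I could see are where they were. The arm was clear, with wrist force under 1 N.
- **What went wrong:** the first move calls were refused because each row needs all four numbers; nothing moved and no time passed. Two-camera heights read 3 to 8 mm low, so I used the given heights together with the wrist view. No check failed.

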